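# Lock the bayonet cap onto the Y-strainer

## Task

Close the Y-strainer on the bench: pick up the cap that has two lugs (not the plain plug beside it), enter its lugs through the two slots in the mouth of the leaning branch, push it in against the spring and twist it clockwise, seen from outside, until it stops, so that it is locked. Then let go. Leave the plain plug, the solvent tin, the spray can and the steel tube standing where they are.

Things in the scene. Friction and masses are not known exactly. Their poses are not given: they have to be found in the camera images.
- cap_center (a point): Centre of the cap to fit, on its axis, 34 mm above its underside, where the bar grip begins: plug below, bar 0 to 34 mm above it. z is the cap's axis, from lugs to bar (up at the start); x runs along both the bar and the line of the two lugs. A half turn about z makes no difference.
- cap: The cap: bare aluminium, 68 mm tall, 0.2 to 0.45 kg, standing upright on the table. A round plug 64 mm in diameter, 34 mm tall; on its flat top a bar grip 60 mm long, 16 mm thick, 34 mm tall; at its foot two opposite lugs, 14 mm wide, the lowest 8 mm of the plug, 88 mm across both. Origin: centre of its underside; axes as cap_center.
- plug_center (a point): A plain plug like the cap (same plug, bar and sizes) but without lugs; not to be used. It stands near the cap and the two may swap places from run to run. Point and axes as the cap's.
- strainer: The Y-strainer: grey pipe lying on a plywood cradle (300 x 170 mm), all fixed to the table, with a round branch that rises from it, leaning 30 degrees from vertical. Origin: under the pipe's middle, on the table; x along the pipe, z up; the branch leans towards -x. Its mouth is 42 mm towards -x and 221 mm up.
- port (a point): Centre of the branch's mouth, in its rim's plane. z points out along the branch; x along the line of the two slots for the lugs. The collar, 112 mm outside, ends in a steel lip 8 mm thick (z 0 to -8 mm) with a bore of 69 mm, cut by two opposite slots 20 mm wide, open outwards. Under the lip is a groove of 96 mm diameter for the lugs.
- spring_plate (a joint): How far (m) the sprung round plate in the bore is pressed in: 0 free (its top 11 mm below the rim plane; pushes with 3 N), 0.005 with the cap locked (6 N), 0.011 fully down (10 N). The cap's underside rests on it. Unpressed, the lugs are still in the slots and cannot turn; pressed 0.007 to 0.010 they pass under the lip.
- port_home (a point): Where cap_center is when the cap is locked: on the branch's axis 18 mm outside the mouth (axes as port). Pushed in, the cap turns 60 degrees clockwise seen from outside (negative about z) from the slots to a solid stop; it cannot turn the other way. Let go there, the spring lifts the lugs 2 to 6 mm up against the lip.
- solvent_tin: Bystander: upright tin, 65 x 100 mm, 192 mm tall with its cap; origin at the centre of its underside.
- spray_can: Bystander: upright round can, 62 mm in diameter, 190 mm tall; origin at the centre of its underside.
- sanding_tube: Bystander: upright steel tube, 60 mm in diameter, 150 mm tall; origin at the centre of its underside.
There are look-alikes about, which are no part of the job. What is shaped like the cap but orange is not meant.

How it is judged:
By the outcome, as a careful person would: the job done as asked, in the order asked, and still so for the second after the job is handed in, with the robot touching nothing.
It also fails if it takes over 48 s, if anything falls off the work surface, if the arm or the gripper's body presses on something with over 40 N, if the wrist force passes 120 N, or if a joint passes its speed limit or range.

## Robot

A 7-joint arm with a two-finger parallel gripper is mounted at the origin on the work surface. World frame = base frame: x ahead of the robot, y to its left, z up, the work surface at z = 0. Lengths are in m, angles in rad, forces in N, time in s.
With the tool pointing down it reaches from about 0.425 to 1.025 m from the base axis. Payload 9.4 kg.
Tool frame: the origin (TCP) lies at the very end of the fingers, on their centre line; the grasp point (between the pads) lies arm.pinch_z behind it (arm.pinch_z is the distance from the TCP to the grasp point, in m); z points along the fingers, y is the line along which they close (so a half turn about z gives the same grasp; the last joint's range is limited). The gripper opens to 85 mm and grips with 20 to 120 N. Pads are 22 mm wide; open, the fingers measure 114 mm over their backs; the gripper's body (76 mm by 85 mm) begins 54 mm behind the grasp point. The pads swing forward as they close: fully open they stand 13 mm farther back than shut.
Start: joints at [1.198, 0.599, -0.003, 1.599, 0.002, 0.943, -0.08], TCP at [0.211, -0.694, 0.231] pointing down, gripper open.
Joint ranges: [-2.57, 2.57], [-0.35, 1.97], [-1.29, 1.29], [0.11, 2.56], [-1.05, 4.19], [0.11, 1.86], [-2.63, 2.63]. Speed limits (rad/s): [2.22, 2.22, 3.01, 3.01, 3.14, 3.14, 3.14].

## Interface

Orientations are given as a rotation vector (axis times angle).
In Python, from bench import arm gives the robot as it stands.
- The arm moves only by the shell command python3 -m crank 'ROWS' [FORCE]. ROWS is JSON, a list of rows, each an object with "hand": the gripper command: -1 is shut, 1 is fully open, values between are in proportion; "dp": the shift along the tool's x, y, z in cm, a list of three; "rotation": the turn, a rotation vector about the tool's x, y, z in rad, a list of three. In form: [{"hand": hand, "dp": [x, y, z], "rotation": [rx, ry, rz]}, ...]. A call has 1 to 12 rows; each row is the pose to reach, as a shift and turn from the pose commanded when the call began, along the tool's axes at that moment; what a row does not reach only later rows make up. A row lasts 1/10 s, in which the tool goes at most 50 mm and 8.59 degrees, less where a joint would pass 70% of its speed; a pose out of reach is approached as far as the arm can. A call with a gripper value outside its range is refused whole. The fingers move at their own pace and stop on an object; FORCE is the grip in N (left out, the last holds). Time passes only in rows, so rows that repeat a pose let the fingers close. It gives the time, the measured TCP pose, the force, the opening and the grip force at its end, in the units of the state.
- arm.get_obs(): the state, without advancing time (a new reading comes with each control period).
- arm.capture(name): name is "scene" or "top"; returns the picture (400x640x3 uint8, red, green, blue); there is no depth.
- arm.camera_params(name): a dict with "K" (3x3 intrinsics, pixels), "distortion" ([k1, k2, p1, p2, k3] as OpenCV has them; the pictures are not rectified), "camera_from_world" (4x4, takes a point from world to camera coordinates). Camera axes: x right, y up, looking along -z (the intrinsics and any distortion apply to the point x, -y, -z); pixel columns grow to the right and rows downward; lengths in m; the calibration is good to about 2 mm. A picture is of the moment at which its call begins. camera_params takes no time and is no camera call.
- arm.job_done(): hands the job in; it is judged then, once.
The state is a dict: "time_s": time; "qpos": joint angles; "dq": joint speeds; "joint_torque": joint torques, N m; "ee_pos": TCP position; "orientation": TCP orientation; "force": force on the tool from outside, world axes, zero at the start; "wrist_torque": the same for the moment, N m; "grip_width": finger opening in m; "grasp_force": force on a finger pad.
Only numpy, scipy, OpenCV 4.12 (cv2) and the standard library are available. Lean on these libraries where they do the work, as an engineer would, in place of code of your own. Each camera call takes 0.05 s, during which the arm holds its last target. There are 200 camera calls.

## Working session

There is one attempt and no reset: what is moved stays moved. The work goes in short steps, Python scripts to look and compute and a shell command to move; the robot and the scene stay as the last step left them, time stands still between calls to the robot, and variables do not carry over. Pictures are saved under pics/ and viewed, at most 10 in all, crops included, and the job is handed in when it is done.

```bash
mkdir -p pics; ls
python3 - <<'E'
from bench import arm
import cv2,numpy as np
for n in("scene","top"):
    cv2.imwrite(f"pics/{n}0.png",arm.capture(n)[:,:,::-1]); p=arm.camera_params(n)
    print(n,np.round(p["K"],1).tolist(),p["distortion"]);print(np.round(p["camera_from_world"],3).tolist())
print(arm.pinch_z,arm.get_obs())
E
```

```text
pics
scene [[370.5, 0.0, 315.1], [0.0, 370.5, 200.1], [0.0, 0.0, 1.0]] [-0.04452778  0.          0.          0.          0.        ]
[[0.795, 0.607, -0.006, -0.398], [-0.471, 0.622, 0.626, 0.208], [0.383, -0.495, 0.78, -1.336], [0.0, 0.0, 0.0, 1.0]]
top [[506.1, 0.0, 324.1], [0.0, 506.1, 198.3], [0.0, 0.0, 1.0]] [-0.0378495  0.         0.         0.         0.       ]
[[0.027, -1.0, -0.005, -0.065], [0.994, 0.027, 0.103, -0.56], [-0.102, -0.007, 0.995, -1.35], [0.0, 0.0, 0.0, 1.0]]
0.0187 {'time_s': 0.1, 'qpos': array([ 1.19829471,  0.60003467, -0.00254305,  1.60003628,  0.00180335,
        0.94288291, -0.07978983]), 'dq': array([-0.00160538, -0.00055848,  0.00026401, -0.00068055, -0.00091439,
       -0.00113833,  0.00066466]), 'joint_torque': array([ 5.16297383e-03, -7.77986383e+01,  1.56970058e+00, -2.58626103e+01,
        1.25923994e-02,  5.48765776e-03, -6.71342235e-07]), 'ee_pos': array([ 0.2112117 , -0.69312681,  0.23051572]), 'orientation': array([-3.10597380e+00, -4.62866850e-01,  5.15280368e-04]), 'force': array([-0.13891116,  0.86149898,  0.35922794]), 'wrist_torque': array([ 0.04414877,  0.00836183, -0.02338959]), 'grasp_force': 0.0, 'grip_width': 0.08555596196302422}
```

View pics/scene0.png

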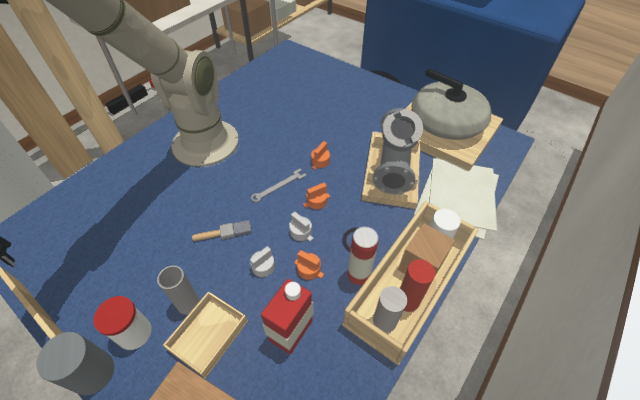

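View pics/top0.png

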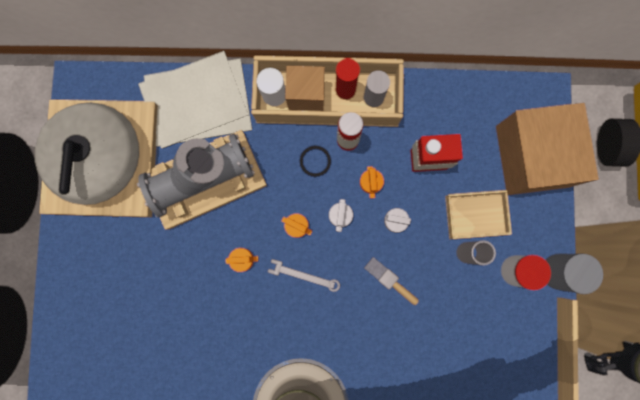

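Run:
```python
import cv2,numpy as np
s=cv2.imread("pics/scene0.png");t=cv2.imread("pics/top0.png")
f=lambda i,x,y,w,h,k:cv2.resize(i[y:y+h,x:x+w],None,fx=k,fy=k,interpolation=cv2.INTER_CUBIC)
a=np.hstack([f(s,240,205,80,60,5),f(t,320,190,80,60,5)])
b=np.hstack([f(s,355,100,80,60,5),f(t,160,125,80,60,5)])
cv2.imwrite("pics/c1.png",np.vstack([a,b]))
```

```text
(no output)
```

View pics/c1.png

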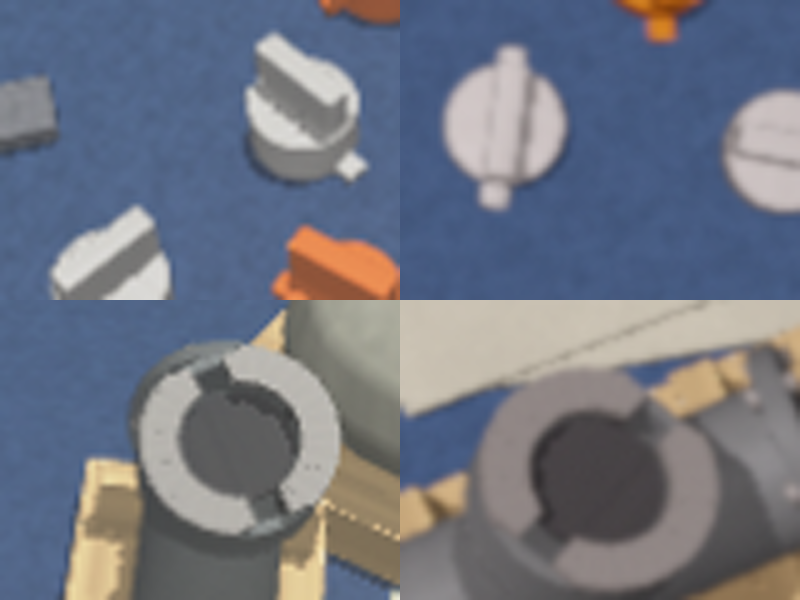

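```bash
cat > h.py <<'E'
from bench import arm
import cv2,numpy as np
from scipy.optimize import least_squares
from scipy.spatial.transform import Rotation as R
C={n:arm.camera_params(n) for n in("scene","top")}
def proj(n,P):
    c=C[n];P=np.atleast_2d(P);T=np.array(c["camera_from_world"])
    p=(P@T[:3,:3].T+T[:3,3])*[1,-1,-1]
    return cv2.projectPoints(p,np.zeros(3),np.zeros(3),np.array(c["K"]),np.array(c["distortion"]))[0][:,0]
def circ(r,z,n=72):
    a=np.linspace(0,2*np.pi,n,0);return np.c_[r*np.cos(a),r*np.sin(a),z+0*a]
def bbox(u): return np.r_[u.min(0),u.max(0)]
def port(v): # x,y,yaw,phi
    M=R.from_euler('z',v[2]); A=M*R.from_euler('y',-np.pi/6)*R.from_euler('z',v[3])
    return M.apply([-.042,0,.221])+[v[0],v[1],0],A
E
cat > fit.py <<'E'
from h import *
def cr(x,y,cx,cy,ox,oy): return ((np.array(x)-ox+.5)/5-.5+cx,(np.array(y)-oy+.5)/5-.5+cy)
def bb(l,t,r,b,cx,cy,ox,oy):
    X,Y=cr([l,r],[t,b],cx,cy,ox,oy);return np.r_[X[0],Y[0],X[1],Y[1]]
S=(355,100,0,300);T=(160,125,400,300)
ob={"scene":bb(138,345,342,536,*S),"top":bb(480,367,718,590,*T)}
oi={"scene":bb(178,380,300,497,*S),"top":bb(530,410,668,545,*T)}
sl={"scene":[cr(212,377,*S),cr(268,507,*S)],"top":[cr(655,420,*T),cr(545,542,*T)]}
def res(v,full=False):
    o,A=port(v);r=[]
    for n in ob:
        r+=[bbox(proj(n,A.apply(circ(.056,0))+o))-ob[n],.5*(bbox(proj(n,A.apply(circ(.0345,0))+o))-oi[n])]
        q=proj(n,A.apply([[.041,0,-.003],[-.041,0,-.003]])+o)
        for s in sl[n]: d=q-np.array(s); r.append(d[np.argmin((d**2).sum(1))])
    return np.concatenate(r)
best=min((least_squares(res,[.7,.3,y,p]) for y in np.arange(-3,3,.8) for p in np.arange(0,3.1,.5)),key=lambda s:s.cost)
print("port",best.x,best.cost,np.round(best.fun,1));o,A=port(best.x);print(o,A.as_matrix().round(3).tolist())
S=(240,205,0,0);T=(320,190,400,0)
def cap(v): return lambda P:R.from_euler('z',v[2]).apply(P)+[v[0],v[1],0]
def rc(v):
    f=cap(v);t=proj("top",f(np.vstack([circ(.032,.034)])));b=bbox(t);o=bb(443,65,567,187,*T)
    r=[b-o]
    for n,L,z in(("top",cr(495,197,*T),.008),("scene",cr(350,163,*S),.008)):
        d=proj(n,f([[.041,0,z],[-.041,0,z]]))-np.array(L);r.append(d[np.argmin((d**2).sum(1))])
    e=proj("scene",f(circ(.032,.034)));r.append(bbox(e)[[0,2]]-bb(246,50,359,150,*S)[[0,2]])
    return np.concatenate(r)
bc=min((least_squares(rc,[.53,0,y]) for y in(0,1.5)),key=lambda s:s.cost)
print("cap",bc.x,bc.cost,np.round(bc.fun,1))
s=cv2.imread("pics/scene0.png");t=cv2.imread("pics/top0.png");k=5
def crop(im,n,x,y,polys):
    g=cv2.resize(im[y:y+60,x:x+80],None,fx=k,fy=k,interpolation=cv2.INTER_CUBIC)
    for P in polys: cv2.polylines(g,[np.int32((proj(n,P)-[x,y]+.5)*k-.5)],True,(0,255,0),1)
    return g
f=cap(bc.x)
box=lambda a,b,z:np.array([[a,b,z],[a,-b,z],[-a,-b,z],[-a,b,z]])
cp=[f(circ(.032,.034)),f(box(.03,.008,.068)),f(box(.03,.008,.034)),f(box(.044,.007,.008))]
g=lambda P:A.apply(P)+o
pp=[g(circ(.056,0)),g(circ(.0345,0)),g(box(.048,.01,0))]
cv2.imwrite("pics/o1.png",np.vstack([np.hstack([crop(s,"scene",240,205,cp),crop(t,"top",320,190,cp)]),np.hstack([crop(s,"scene",355,100,pp),crop(t,"top",160,125,pp)])]))
E
python3 fit.py
```

```text
port [0.60931305 0.28512375 1.95088384 3.71942541] 1.5754617263446347 [ 0.   0.5 -0.6 -0.1 -0.2  0.3  0.   0.2 -0.4  0.5 -0.5 -0.1  0.2 -0.2
 -0.5 -0.  -0.3 -0.2  0.4  0.1 -0.8  0.2  0.  -0.7]
[0.62489513 0.2461212  0.221     ] [[0.776, 0.602, 0.186], [-0.471, 0.75, -0.464], [-0.419, 0.273, 0.866]]
cap [ 0.51753894 -0.09454039 -0.06892656] 2.5420467455180042 [ 0.2  0.2 -0.9 -0.5  0.   1.1  1.   1.2 -0.2 -0.5]
```

View pics/o1.png

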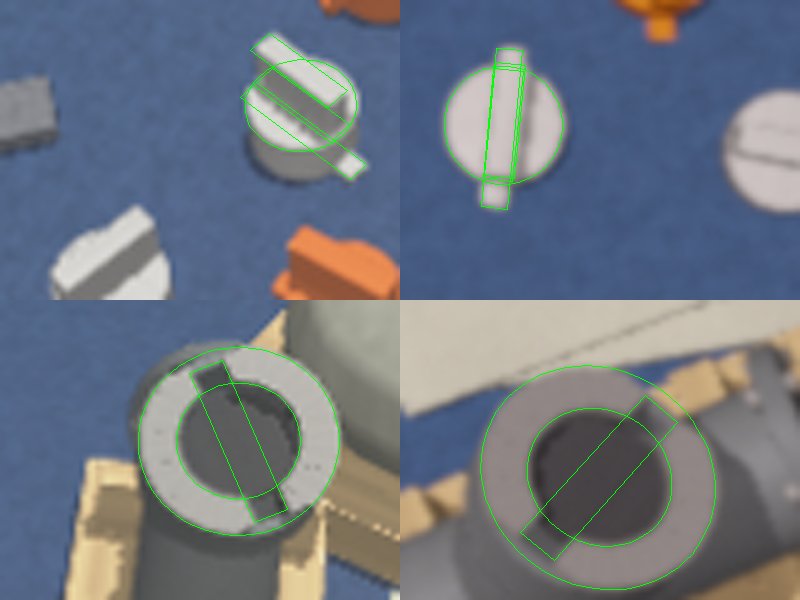

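The cap to take is the bare one with lugs at scene (300,227) / top (341,214). The look-alikes are:
- the plain plug, scene (262,262)
- orange caps, scene (320,156), (317,196) and (308,265)

In the close crop the chosen one shows a lug at its foot, and the projected outlines of cap and port fit the pictures.

```bash
cat >> h.py <<'E'
PV=[0.60931305,0.28512375,1.95088384,3.71942541]; CAP=np.array([0.5175,-0.0945]); CYAW=-0.069
def rows(p,Rt,msg=""):
    o=arm.get_obs();A=R.from_rotvec(o["orientation"])
    print(msg,"dp cm",(A.inv().apply(np.array(p)-o["ee_pos"])*100).round(2),"rot",(A.inv()*Rt).as_rotvec().round(3))
def down(az): # tool x at azimuth az, z down
    x=np.array([np.cos(az),np.sin(az),0]);z=np.array([0,0,-1.]);return R.from_matrix(np.c_[x,np.cross(z,x),z])
def tool(h,tw=0,off=(0,0)): # TCP pose with cap_center h m outside the mouth, twisted tw rad clockwise, grip 22 mm above cap_center
    o,A=port(PV);M=A.as_matrix();s=SG
    T=R.from_matrix(np.c_[s*M[:,0],-s*M[:,1],-M[:,2]])*R.from_euler('z',tw)
    return o+M@np.array([off[0],off[1],h+TIP]),T
SG=-1;TIP=.0035
def st():
    o=arm.get_obs();print("t",o["time_s"],"p",o["ee_pos"].round(4),"F",o["force"].round(1),"M",o["wrist_torque"].round(2),"w",round(o["grip_width"],4),"gf",round(o["grasp_force"],1),"q",o["qpos"].round(2))
E
python3 - <<'E'
from h import *
rows([*CAP,.30],down(CYAW+np.pi),"above");print(tool(.1)[1].as_matrix().round(2))
E
```

```text
above dp cm [ 46.75 -48.34  -6.89] rot [-1.000e-03 -2.000e-03 -2.777e+00]
[[-0.78  0.6  -0.19]
 [ 0.47  0.75  0.46]
 [ 0.42  0.27 -0.87]]
```

```bash
python3 -m crank '[{"hand":1,"dp":[0,0,-9],"rotation":[0,0,0]},{"hand":1,"dp":[0,0,-9],"rotation":[0,0,0]},{"hand":1,"dp":[46.8,-48.3,-9],"rotation":[0,0,-2.777]},{"hand":1,"dp":[46.8,-48.3,-9],"rotation":[0,0,-2.777]},{"hand":1,"dp":[46.8,-48.3,-9],"rotation":[0,0,-2.777]},{"hand":1,"dp":[46.8,-48.3,-9],"rotation":[0,0,-2.777]},{"hand":1,"dp":[46.8,-48.3,-9],"rotation":[0,0,-2.777]},{"hand":1,"dp":[46.8,-48.3,-9],"rotation":[0,0,-2.777]},{"hand":1,"dp":[46.8,-48.3,-9],"rotation":[0,0,-2.777]},{"hand":1,"dp":[46.8,-48.3,-9],"rotation":[0,0,-2.777]},{"hand":1,"dp":[46.8,-48.3,-9],"rotation":[0,0,-2.777]},{"hand":1,"dp":[46.8,-48.3,-9],"rotation":[0,0,-2.777]}]'
python3 - <<'E'
from h import *
st();rows([*CAP,.30],down(CYAW+np.pi))
E
```

```text
time_s: 1.3
ee_pos: [0.4398, -0.2467, 0.3213]
orientation: [1.951, 2.463, -0.0]
force: [0.9, -0.2, -0.2]
grip_width: 0.0855
grasp_force: 0.0
t 1.3 p [ 0.4398 -0.2467  0.3213] F [ 0.9 -0.2 -0.2] M [ 0.02 -0.05 -0.03] w 0.0855 gf 0.0 q [ 0.8   0.26 -0.5   1.96  0.15  0.95  0.45]
 dp cm [13.04 11.05  2.12] rot [-0.     0.    -1.271]
```

```bash
python3 -m crank '[{"hand":1,"dp":[13,11.1,2],"rotation":[0,0,-1.271]},{"hand":1,"dp":[13,11.1,2],"rotation":[0,0,-1.271]},{"hand":1,"dp":[13,11.1,2],"rotation":[0,0,-1.271]},{"hand":1,"dp":[13,11.1,2],"rotation":[0,0,-1.271]},{"hand":1,"dp":[13,11.1,2],"rotation":[0,0,-1.271]},{"hand":1,"dp":[13,11.1,2],"rotation":[0,0,-1.271]},{"hand":1,"dp":[13,11.1,2],"rotation":[0,0,-1.271]},{"hand":1,"dp":[13,11.1,2],"rotation":[0,0,-1.271]},{"hand":1,"dp":[13,11.1,2],"rotation":[0,0,-1.271]},{"hand":1,"dp":[13,11.1,2],"rotation":[0,0,-1.271]},{"hand":1,"dp":[13,11.1,2],"rotation":[0,0,-1.271]}]'
python3 - <<'E'
from h import *
st();rows([*CAP,.0375],down(CYAW+np.pi))
E
```

```text
time_s: 2.4
ee_pos: [0.5185, -0.0973, 0.3011]
orientation: [-0.121, -3.139, -0.0]
force: [1.1, -0.3, -0.3]
grip_width: 0.0852
grasp_force: 0.0
t 2.4 p [ 0.5185 -0.0973  0.3011] F [ 1.1 -0.3 -0.3] M [ 0.03 -0.05 -0.03] w 0.0852 gf 0.0 q [ 0.7   0.38 -0.84  1.93  0.34  0.98  1.2 ]
 dp cm [ 0.11  0.27 26.36] rot [ 0.    -0.    -0.008]
```

```bash
python3 -m crank '[{"hand":1,"dp":[0.1,0,6],"rotation":[0,0,0]},{"hand":1,"dp":[0.1,0,12],"rotation":[0,0,0]},{"hand":1,"dp":[0.1,0,17],"rotation":[0,0,0]},{"hand":1,"dp":[0.1,0,17],"rotation":[0,0,0]}]'
python3 - <<'E'
from h import *
st();rows([*CAP,.0375],down(CYAW+np.pi))
i=arm.capture("top");j=arm.capture("scene")
f=lambda i,x,y:cv2.resize(i[y:y+80,x:x+80],None,fx=5,fy=5,interpolation=cv2.INTER_CUBIC)
cv2.imwrite("pics/a1.png",np.hstack([f(i,300,170),f(j,260,170)])[:,:,::-1])
E
```

```text
time_s: 2.8
ee_pos: [0.5155, -0.097, 0.1275]
orientation: [-0.12, -3.134, -0.001]
force: [0.1, 0.9, 1.2]
grip_width: 0.0857
grasp_force: 0.0
t 2.8 p [ 0.5155 -0.097   0.1275] F [0.1 0.9 1.2] M [-0.06 -0.04 -0.02] w 0.0857 gf 0.0 q [ 0.54  0.59 -0.66  2.12  0.61  0.63  0.94]
 dp cm [-0.22  0.26  8.99] rot [ 0.    -0.005 -0.008]
```

View pics/a1.png

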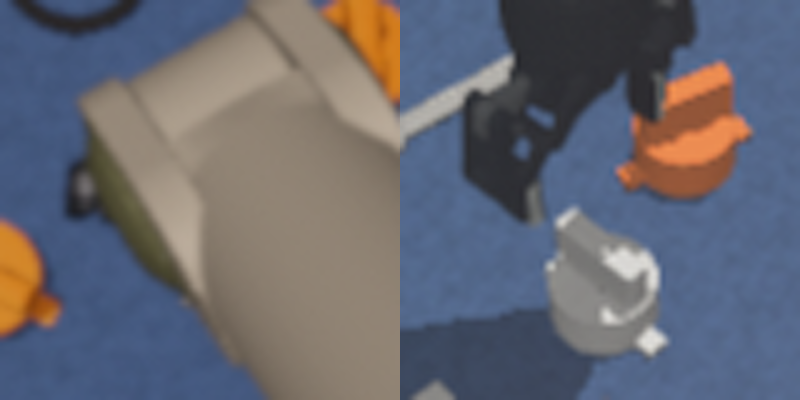

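The scene crop shows the open fingers straddling the cap, with the bar at about (600,250) in the crop. I'll descend and grip.

```bash
python3 -m crank '[{"hand":1,"dp":[-0.2,0.25,4.5],"rotation":[0,0,-0.008]},{"hand":1,"dp":[-0.2,0.25,8.5],"rotation":[0,0,-0.008]},{"hand":1,"dp":[-0.2,0.25,9],"rotation":[0,0,-0.008]},{"hand":1,"dp":[-0.2,0.25,9],"rotation":[0,0,-0.008]},{"hand":0,"dp":[-0.2,0.25,9],"rotation":[0,0,-0.008]},{"hand":-1,"dp":[-0.2,0.25,9],"rotation":[0,0,-0.008]},{"hand":-1,"dp":[-0.2,0.25,9],"rotation":[0,0,-0.008]},{"hand":-1,"dp":[-0.2,0.25,9],"rotation":[0,0,-0.008]},{"hand":-1,"dp":[-0.2,0.25,9],"rotation":[0,0,-0.008]},{"hand":-1,"dp":[-0.2,0.25,9],"rotation":[0,0,-0.008]}]' 60
python3 - <<'E'
from h import *
st();rows([*CAP,.0375],down(CYAW+np.pi))
E
```

```text
time_s: 3.9
ee_pos: [0.5202, -0.0949, 0.0419]
orientation: [0.105, 3.139, -0.001]
force: [-0.3, -0.1, 7.5]
grip_width: 0.0148
grasp_force: 58.9
t 3.9 p [ 0.5202 -0.0949  0.0419] F [-0.3 -0.1  7.5] M [-0.09  0.12  0.02] w 0.0148 gf 58.9 q [ 0.41  0.71 -0.5   2.17  0.8   0.45  0.78]
 dp cm [0.27 0.02 0.44] rot [-0.     0.001  0.002]
```

```bash
python3 -m crank '[{"hand":-1,"dp":[0,0,-4],"rotation":[0,0,0]},{"hand":-1,"dp":[0,0,-9],"rotation":[0,0,0]},{"hand":-1,"dp":[0,0,-14],"rotation":[0,0,0]},{"hand":-1,"dp":[0,0,-19],"rotation":[0,0,0]},{"hand":-1,"dp":[0,0,-24],"rotation":[0,0,0]},{"hand":-1,"dp":[0,0,-28],"rotation":[0,0,0]},{"hand":-1,"dp":[0,0,-28],"rotation":[0,0,0]},{"hand":-1,"dp":[0,0,-28],"rotation":[0,0,0]}]'
python3 - <<'E'
from h import *
st();rows(*tool(.12),"entry");print(tool(.12)[0])
E
```

```text
time_s: 4.7
ee_pos: [0.5194, -0.0951, 0.3213]
orientation: [0.106, 3.139, -0.002]
force: [-0.1, -0.4, -3.8]
grip_width: 0.0149
grasp_force: 59.7
t 4.7 p [ 0.5194 -0.0951  0.3213] F [-0.1 -0.4 -3.8] M [-0.03  0.05  0.06] w 0.0149 gf 59.7 q [ 0.72  0.37 -0.87  1.9   0.33  1.02  1.21]
entry dp cm [-10.9   29.19  -0.69] rot [-0.399  0.35   0.533]
[0.64780448 0.18877816 0.32795414]
```

```bash
sed -i 's/TIP=.0035/TIP=.0079/' h.py; python3 -m crank '[{"hand":-1,"dp":[-2,5,-3],"rotation":[-0.07,0.06,0.1]},{"hand":-1,"dp":[-11.3,28.1,-2.8],"rotation":[-0.399,0.35,0.533]},{"hand":-1,"dp":[-11.3,28.1,-2.8],"rotation":[-0.399,0.35,0.533]},{"hand":-1,"dp":[-11.3,28.1,-2.8],"rotation":[-0.399,0.35,0.533]},{"hand":-1,"dp":[-11.3,28.1,-2.8],"rotation":[-0.399,0.35,0.533]},{"hand":-1,"dp":[-11.3,28.1,-2.8],"rotation":[-0.399,0.35,0.533]},{"hand":-1,"dp":[-11.3,28.1,-2.8],"rotation":[-0.399,0.35,0.533]},{"hand":-1,"dp":[-11.3,28.1,-2.8],"rotation":[-0.399,0.35,0.533]},{"hand":-1,"dp":[-11.3,28.1,-2.8],"rotation":[-0.399,0.35,0.533]},{"hand":-1,"dp":[-11.3,28.1,-2.8],"rotation":[-0.399,0.35,0.533]},{"hand":-1,"dp":[-11.3,28.1,-2.8],"rotation":[-0.399,0.35,0.533]}]'
cat > look.py <<'E'
import sys
from h import *
st();rows(*tool(.10),"h=.10")
o=arm.get_obs();B=R.from_rotvec(o["orientation"]);O,A=port(PV)
# nominal cap in tool frame: origin at tool z = TIP+.034 ; axis z=-tool z
F=lambda P:B.apply(np.atleast_2d(P)*[1,-1,-1]+[float(sys.argv[2]),0,TIP+.034])+o["ee_pos"]
box=lambda a,b,z:np.array([[a,b,z],[a,-b,z],[-a,-b,z],[-a,b,z]])
out=[]
for n in("scene","top"):
    im=np.ascontiguousarray(arm.capture(n)[:,:,::-1]);x,y=(proj(n,F([0,0,0]))[0]-[40,40]).astype(int);x,y=max(x,0),max(y,0)
    g=cv2.resize(im[y:y+80,x:x+80],None,fx=5,fy=5,interpolation=cv2.INTER_CUBIC)
    for P in(F(circ(.032,0)),F(circ(.032,.034)),F(box(.044,.007,.008)),F(box(.044,.007,0)),A.apply(circ(.0345,0))+O):
        cv2.polylines(g,[np.int32((proj(n,P)-[x,y]+.5)*5-.5)],True,(0,255,0),1)
    out.append(g)
cv2.imwrite(sys.argv[1],np.hstack(out))
E
python3 look.py pics/b1.png 0
```

```text
time_s: 5.8
ee_pos: [0.6513, 0.1765, 0.3489]
orientation: [-0.833, -2.625, -0.57]
force: [-0.5, 0.5, -2.7]
grip_width: 0.015
grasp_force: 60.1
t 5.8 p [0.6513 0.1765 0.3489] F [-0.5  0.5 -2.7] M [-0.77 -0.34 -0.  ] w 0.015 gf 60.1 q [ 0.36  0.64 -0.83  1.52 -0.08  1.17  0.63]
h=.10 dp cm [-0.02  0.14  4.01] rot [-0.     0.    -0.002]
```

View pics/b1.png

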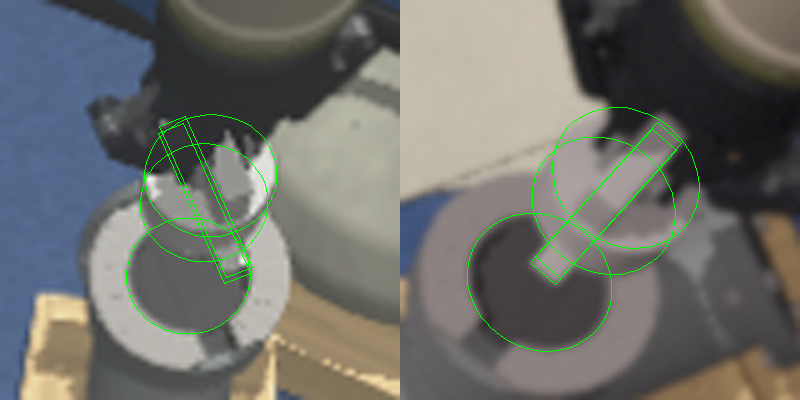

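Run:
```python
from h import *
o=arm.get_obs();B=R.from_rotvec(o["orientation"])
box=lambda a,b,z:np.array([[a,b,z],[a,-b,z],[-a,-b,z],[-a,b,z]])
W=[]
for n in("scene","top"):
    im=np.ascontiguousarray(arm.capture(n)[:,:,::-1]);F=lambda P,d:B.apply(np.atleast_2d(P)*[1,-1,-1]+[d,0,TIP+.034])+o["ee_pos"]
    x,y=(proj(n,F([0,0,0.01],0))[0]-[20,12]).astype(int)
    g=cv2.resize(im[y:y+30,x:x+40],None,fx=10,fy=10,interpolation=cv2.INTER_CUBIC);r=g.copy()
    for d,c in((0,(0,255,0)),(.0027,(0,0,255))):
        for P in(circ(.032,.034),box(.044,.007,.008),circ(.032,0)):
            cv2.polylines(g,[np.int32((proj(n,F(P,d))-[x,y]+.5)*10-.5)],True,c,1)
    W.append(np.hstack([r,g]));print(n,x,y)
cv2.imwrite("pics/b2.png",np.vstack(W))
```

```text
scene 385 99
top 193 130
```

View pics/b2.png

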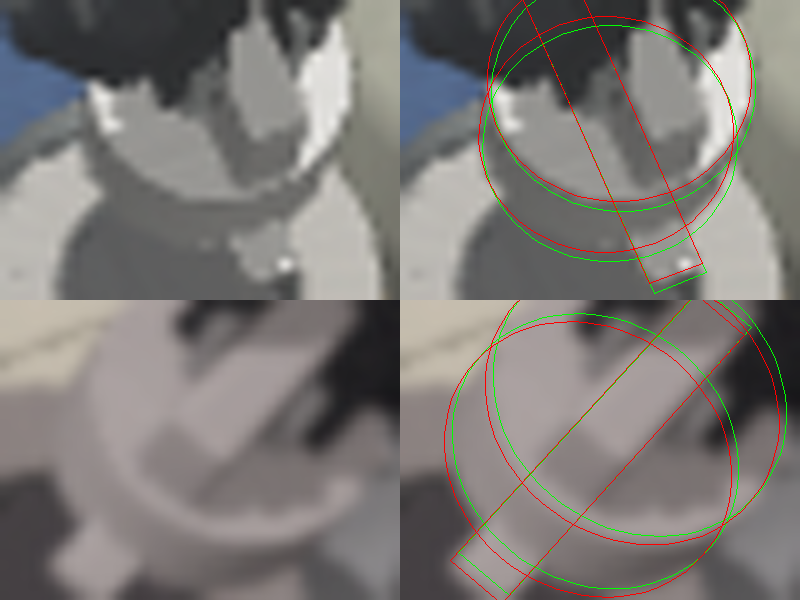

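Run:
```python
s=open('h.py').read()
s=s.replace("return o+M@np.array([off[0],off[1],h+TIP]),T","return o+M@np.array([off[0],off[1],h+TIP])-T.apply([DX,0,0]),T").replace("SG=-1;","SG=-1;DX=.0027;")
open('h.py','w').write(s)
from h import *
rows(*tool(.045),"h=.045")
```

```text
h=.045 dp cm [-0.36  0.05  9.51] rot [ 0. -0. -0.]
```

```bash
python3 -m crank '[{"hand":-1,"dp":[-0.3,0.1,3],"rotation":[0,0,0]},{"hand":-1,"dp":[-0.3,0.1,6],"rotation":[0,0,0]},{"hand":-1,"dp":[-0.3,0.1,8],"rotation":[0,0,0]},{"hand":-1,"dp":[-0.3,0.1,9.3],"rotation":[0,0,0]},{"hand":-1,"dp":[-0.3,0.1,9.5],"rotation":[0,0,0]},{"hand":-1,"dp":[-0.3,0.1,9.5],"rotation":[0,0,0]},{"hand":-1,"dp":[-0.3,0.1,9.5],"rotation":[0,0,0]}]' 100; sed -i 's/"h=.10"/"h=.10 (offset incl.)"/' look.py; python3 look.py pics/b3.png .0027;  python3 -c "
from h import *
rows(*tool(.03),'h=.03')"
```

```text
time_s: 6.7
ee_pos: [0.6375, 0.2212, 0.267]
orientation: [-0.831, -2.626, -0.573]
force: [0.2, 0.1, -2.7]
grip_width: 0.0144
grasp_force: 99.7
t 6.7 p [0.6375 0.2212 0.267 ] F [ 0.2  0.1 -2.7] M [-0.85 -0.31  0.02] w 0.0144 gf 99.7 q [ 0.3   0.7  -0.81  1.63 -0.05  0.98  0.61]
h=.10 (offset incl.) dp cm [-0.05 -0.14 -5.42] rot [0.001 0.001 0.   ]
h=.03 dp cm [-0.05 -0.14  1.57] rot [0.001 0.001 0.   ]
```

View pics/b3.png

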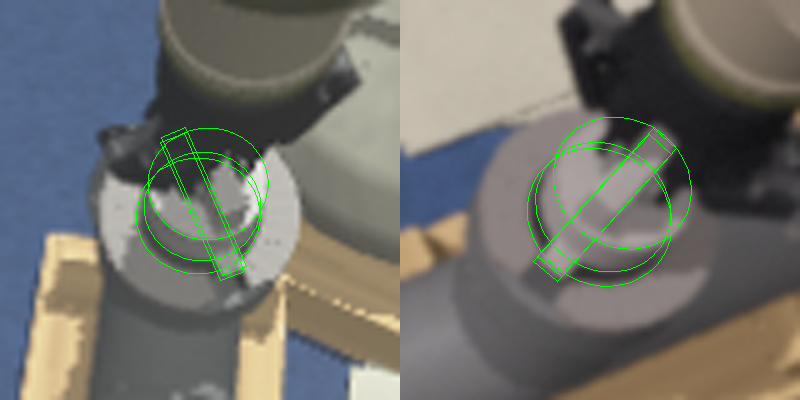

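The cap sits over the bore with its lug in line with the slot in both views (scene crop (230,270), top crop (550,265)). I'll enter slowly.

```bash
python3 -m crank '[{"hand":-1,"dp":[-0.05,-0.13,0.4],"rotation":[0,0,0]},{"hand":-1,"dp":[-0.05,-0.13,0.8],"rotation":[0,0,0]},{"hand":-1,"dp":[-0.05,-0.13,1.2],"rotation":[0,0,0]},{"hand":-1,"dp":[-0.05,-0.13,1.6],"rotation":[0,0,0]},{"hand":-1,"dp":[-0.05,-0.13,1.9],"rotation":[0,0,0]},{"hand":-1,"dp":[-0.05,-0.13,1.9],"rotation":[0,0,0]}]'
cat > s.py <<'E'
from h import *
import sys
st();o=arm.get_obs();M=port(PV)[1];B=R.from_rotvec(o["orientation"])
c=M.inv().apply(o["ee_pos"]+B.apply([DX,0,0])-port(PV)[0]);print("cap in port mm",((c-[0,0,TIP])*1000).round(1),"F port",M.inv().apply(o["force"]).round(1),"twist deg",np.degrees((tool(0)[1].inv()*B).as_rotvec()).round(1))
rows(*tool(float(sys.argv[1]),np.radians(float(sys.argv[2]))),"to")
E
python3 s.py .020 0
```

```text
time_s: 7.4
ee_pos: [0.6323, 0.2296, 0.2485]
orientation: [-0.829, -2.624, -0.571]
force: [-0.9, 0.6, -3.0]
grip_width: 0.0145
grasp_force: 99.8
t 7.4 p [0.6323 0.2296 0.2485] F [-0.9  0.6 -3. ] M [-0.8  -0.27  0.02] w 0.0145 gf 99.8 q [ 0.28  0.71 -0.8   1.66 -0.04  0.94  0.6 ]
cap in port mm [-0.7 -0.4 25. ] F port [ 0.3 -0.9 -3. ] twist deg [ 0.   0.1 -0. ]
to dp cm [-0.07  0.04  0.5 ] rot [-0.    -0.001  0.   ]
```

```bash
python3 -m crank '[{"hand":-1,"dp":[-0.05,0.04,0.2],"rotation":[0,0,0]},{"hand":-1,"dp":[-0.05,0.04,0.5],"rotation":[0,0,0]},{"hand":-1,"dp":[-0.05,0.04,0.8],"rotation":[0,0,0]},{"hand":-1,"dp":[-0.05,0.04,1.0],"rotation":[0,0,0]},{"hand":-1,"dp":[-0.05,0.04,1.0],"rotation":[0,0,0]},{"hand":-1,"dp":[-0.05,0.04,1.0],"rotation":[0,0,0]}]' 110; python3 s.py .0145 0
```

```text
time_s: 8.0
ee_pos: [0.6316, 0.2338, 0.2405]
orientation: [-0.83, -2.625, -0.571]
force: [-1.5, -3.4, 4.4]
grip_width: 0.014
grasp_force: 109.3
t 8.0 p [0.6316 0.2338 0.2405] F [-1.5 -3.4  4.4] M [-0.99  0.25  0.31] w 0.014 gf 109.3 q [ 0.28  0.72 -0.8   1.67 -0.04  0.93  0.6 ]
cap in port mm [ 0.1  0.2 16. ] F port [-1.4 -2.3  5.2] twist deg [-0.  0. -0.]
to dp cm [ 0.01 -0.02  0.15] rot [ 0. -0.  0.]
```

```bash
python3 -m crank '[{"hand":-1,"dp":[0,-0.02,0.08],"rotation":[0,0,0]},{"hand":-1,"dp":[0,-0.02,0.08],"rotation":[0,0,0]},{"hand":-1,"dp":[0,-0.05,0.08],"rotation":[0,0,0.1]},{"hand":-1,"dp":[0,-0.07,0.08],"rotation":[0,0,0.2]},{"hand":-1,"dp":[0.01,-0.1,0.08],"rotation":[0,0,0.3]},{"hand":-1,"dp":[0.01,-0.1,0.08],"rotation":[0,0,0.3]}]' 120; python3 s.py .0145 60
```

```text
time_s: 8.6
ee_pos: [0.6318, 0.2331, 0.2395]
orientation: [-1.2, -2.433, -0.487]
force: [2.0, -3.7, 3.3]
grip_width: 0.014
grasp_force: 118.0
t 8.6 p [0.6318 0.2331 0.2395] F [ 2.  -3.7  3.3] M [-1.01 -0.36  0.03] w 0.014 gf 118.0 q [ 0.23  0.69 -0.71  1.67 -0.12  0.92  0.37]
cap in port mm [ 1.2  0.2 15.4] F port [ 2.  -0.7  5. ] twist deg [-0.1 -0.1 17.4]
to dp cm [ 0.18 -0.24  0.09] rot [0.002 0.001 0.744]
```

```bash
python3 -m crank '[{"hand":-1,"dp":[0.04,-0.05,0.02],"rotation":[0,0,0.1]},{"hand":-1,"dp":[0.08,-0.1,0.03],"rotation":[0,0,0.2]},{"hand":-1,"dp":[0.1,-0.13,0.03],"rotation":[0,0,0.3]},{"hand":-1,"dp":[0.12,-0.16,0.03],"rotation":[0,0,0.4]},{"hand":-1,"dp":[0.14,-0.19,0.03],"rotation":[0,0,0.5]},{"hand":-1,"dp":[0.16,-0.22,0.03],"rotation":[0,0,0.6]},{"hand":-1,"dp":[0.17,-0.23,0.03],"rotation":[0,0,0.68]},{"hand":-1,"dp":[0.17,-0.23,0.03],"rotation":[0,0,0.68]},{"hand":-1,"dp":[0.17,-0.23,0.03],"rotation":[0,0,0.68]}]'; python3 s.py .0145 60
```

```text
time_s: 9.5
ee_pos: [0.6293, 0.233, 0.2397]
orientation: [-1.892, -1.85, -0.275]
force: [2.5, -4.8, 2.1]
grip_width: 0.0138
grasp_force: 118.0
t 9.5 p [0.6293 0.233  0.2397] F [ 2.5 -4.8  2.1] M [-1.1  -0.64 -0.1 ] w 0.0138 gf 118.0 q [ 0.12  0.64 -0.52  1.69 -0.28  0.93 -0.16]
cap in port mm [ 0.2  0.2 15.2] F port [ 3.3 -1.6  4.5] twist deg [-0.2 -0.1 56.1]
to dp cm [-0.   -0.05  0.07] rot [ 0.003 -0.     0.068]
```

Now turning on to the stop.

```bash
python3 -m crank '[{"hand":-1,"dp":[0,-0.02,0],"rotation":[0,0,0.04]},{"hand":-1,"dp":[0,-0.03,0],"rotation":[0,0,0.08]},{"hand":-1,"dp":[0,-0.04,0],"rotation":[0,0,0.12]},{"hand":-1,"dp":[0,-0.04,0],"rotation":[0,0,0.16]},{"hand":-1,"dp":[0,-0.04,0],"rotation":[0,0,0.16]}]'; python3 s.py .0145 60
```

```text
time_s: 10.0
ee_pos: [0.6303, 0.2334, 0.24]
orientation: [-2.025, -1.694, -0.226]
force: [8.6, -2.6, 0.7]
grip_width: 0.0138
grasp_force: 135.5
t 10.0 p [0.6303 0.2334 0.24  ] F [ 8.6 -2.6  0.7] M [-1.44 -3.    1.95] w 0.0138 gf 135.5 q [ 0.09  0.64 -0.47  1.69 -0.31  0.93 -0.29]
cap in port mm [ 1.1  1.4 15.5] F port [7.6 3.4 3.4] twist deg [-0.3 -0.2 65. ]
to dp cm [-0.08 -0.14  0.1 ] rot [ 0.006  0.    -0.087]
```

```bash
python3 -m crank '[{"hand":-1,"dp":[-0.05,-0.08,-0.1],"rotation":[0,0,-0.03]},{"hand":-1,"dp":[-0.05,-0.08,-0.25],"rotation":[0,0,-0.04]},{"hand":-1,"dp":[-0.05,-0.08,-0.25],"rotation":[0,0,-0.04]}]' 60; python3 s.py .018 60
```

```text
time_s: 10.3
ee_pos: [0.6294, 0.2322, 0.241]
orientation: [-1.992, -1.734, -0.238]
force: [6.3, 1.9, -7.7]
grip_width: 0.0138
grasp_force: 119.2
t 10.3 p [0.6294 0.2322 0.241 ] F [ 6.3  1.9 -7.7] M [-0.82 -3.17  0.56] w 0.0138 gf 119.2 q [ 0.1   0.64 -0.48  1.69 -0.3   0.94 -0.25]
cap in port mm [ 0.4  0.2 16.7] F port [ 7.2  3.2 -6.4] twist deg [-0.3 -0.1 62.7]
to dp cm [ 0.01 -0.03 -0.13] rot [ 0.005 -0.    -0.048]
```

```bash
python3 -m crank '[{"hand":-0.5,"dp":[0,0,0.05],"rotation":[0,0,0]},{"hand":0,"dp":[0,0,0.05],"rotation":[0,0,0]},{"hand":1,"dp":[0,0,0],"rotation":[0,0,0]},{"hand":1,"dp":[0,0,0],"rotation":[0,0,0]},{"hand":1,"dp":[0,0,0],"rotation":[0,0,0]},{"hand":1,"dp":[0,0,-2],"rotation":[0,0,0]},{"hand":1,"dp":[0,0,-6],"rotation":[0,0,0]},{"hand":1,"dp":[0,0,-11],"rotation":[0,0,0]},{"hand":1,"dp":[0,0,-16],"rotation":[0,0,0]},{"hand":1,"dp":[0,0,-21],"rotation":[0,0,0]},{"hand":1,"dp":[0,0,-21],"rotation":[0,0,0]},{"hand":1,"dp":[0,0,-21],"rotation":[0,0,0]}]'
python3 - <<'E'
from h import *
st();O,A=port(PV);A=A*R.from_euler('z',-np.pi/3)
box=lambda a,b,z:np.array([[a,b,z],[a,-b,z],[-a,-b,z],[-a,b,z]])
W=[]
for n in("scene","top"):
    im=np.ascontiguousarray(arm.capture(n)[:,:,::-1]);x,y=(proj(n,O)[0]-[40,30]).astype(int)
    g=cv2.resize(im[y:y+60,x:x+80],None,fx=5,fy=5,interpolation=cv2.INTER_CUBIC);r=g.copy()
    for P in(circ(.032,.018),box(.03,.008,.052)): cv2.polylines(g,[np.int32((proj(n,A.apply(P)+O)-[x,y]+.5)*5-.5)],True,(0,255,0),1)
    W.append(np.hstack([r,g]))
cv2.imwrite("pics/e1.png",np.vstack(W));cv2.imwrite("pics/e2.png",arm.capture("scene")[:,:,::-1])
E
```

```text
time_s: 11.5
ee_pos: [0.6662, 0.134, 0.4243]
orientation: [-1.993, -1.728, -0.234]
force: [0.1, 0.3, -0.7]
grip_width: 0.0856
grasp_force: 0.0
t 11.5 p [0.6662 0.134  0.4243] F [ 0.1  0.3 -0.7] M [-0.47 -0.17  0.02] w 0.0856 gf 0.0 q [ 0.22  0.53 -0.46  1.39 -0.29  1.37 -0.27]
```

View pics/e1.png

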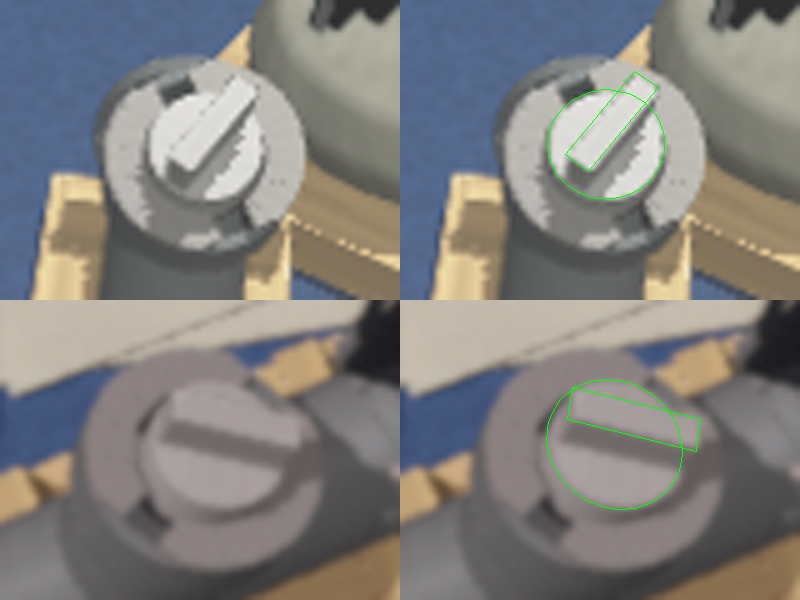

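View pics/e2.png

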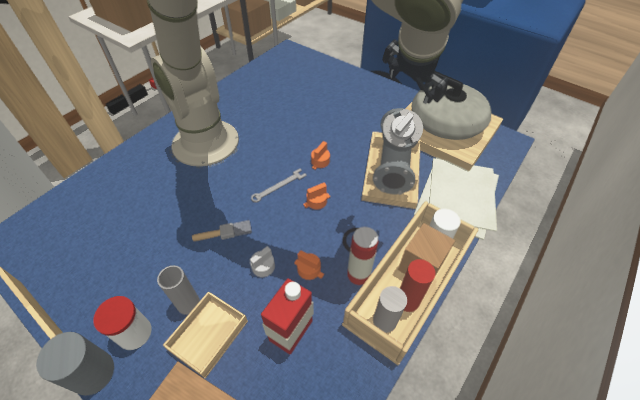

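The views show the cap seated on the branch axis at scene (403,127), its bar at the 60° stop angle and its slots empty. The bystanders haven't moved.

```bash
python3 -c "
from bench import arm
print(arm.job_done())"
```

```text
the job is handed in; nothing more can be done
None
```

I fitted the two-lug cap, pushed it in and twisted it clockwise to the solid stop. It held against a pull before I let go, the bystanders stayed where they were, and I handed the job in at about 12 s.

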